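# Take the weight off a hotplate's levelling feet with a wedge

### The job

The two front levelling feet of the hotplate on the worktop must be relieved of its weight so that they can be wound out. First turn the hotplate's thermostat knob anticlockwise as far as it goes (off); then pick up the wooden wedge by its thick heel and push it, thin end first, under the middle of the hotplate's front edge until both front feet are just clear of the worktop (2 to 5 mm), without shoving the hotplate out of its place. Finish while still gripping the wedge and holding it in there, so that it cannot work loose, without touching the hotplate, and leave the mill, canister and jar alone.

Things in the scene. Friction and masses are not known exactly. Their poses are not given: they have to be found in the camera images.
- hotplate: loose white electric hotplate, 190 deep (x) by 250 wide (y) mm, about 2 kg, dark round cast plate on top. Origin: centre of its footprint, level with the feet's undersides (z 0 on the worktop); x points from its front to its back, y to its left. Flat underside 13 mm up, top face 61, cast plate 74. Rubber-footed: a level push under 8 N does not shift it. Open below its front edge between the feet.
- front_edge (a point): middle of the hotplate's lower front edge, where the wedge goes under: (-95, 0, 13) mm in the hotplate's frame; 13 mm above the worktop at the start, rises as the wedge lifts it
- front_foot_left (a point): middle of the underside of the left front levelling foot (26 mm diameter), at (-75, 100, 0) mm in the hotplate's frame; on the worktop (z = 0) at the start
- front_foot_right (a point): the same for the right front levelling foot, at (-75, -100, 0) mm in the hotplate's frame
- rear_feet (a point): point on the worktop midway between the two rear feet (at y = +-100 mm), at (75, 0, 0) mm in the hotplate's frame; the hotplate tips about this line
- thermostat (a joint): thermostat knob's angle, rad: 0 = off, at the anticlockwise end stop; grows clockwise seen from above, to 4.2; 0.6 to 1.35 at the start. Turns about an upright axis against 0.04 N m and stays where left. Black; its upright grip bar lies along the hotplate's x at 0, the white stroke then pointing back to the long mark on its round base
- thermostat_grip (a point): on the knob's axis, at the height to grip its bar (40 mm long, 14 mm thick, from 75 to 105 mm above the worktop): (-58, -84.5, 98) mm in the hotplate's frame, at its right front. Turns with the knob
- wedge: smooth light wooden wedge, 140 long (x), 38 wide (y) mm, 90 g, lying in front of the hotplate. Origin: centre of its flat underside; x points to the thin end. The top rises evenly from 3 mm at x = 70 to 23 mm at x = -30 (slope 0.2); level from there to the back end x = -70: the heel. Friction about 0.3; pushing it under the hotplate takes 5 to 15 N
- wedge_tip (a point): middle of the wedge's thin end, at its underside: (70, 0, 0) mm in the wedge's frame
- wedge_heel (a point): centre of the wedge's heel, where it is gripped across its 38 mm width: (-50, 0, 12) mm in the wedge's frame
- salt_mill: bystander: small salt mill, 44 mm wide, 90 mm high, near the worktop's front edge on the right; origin at its underside
- canister: bystander: square canister with a wooden lid, 87 x 87 x 115 mm, by the wall behind the hotplate; origin at its underside
- jar: bystander: storage jar with a yellow lid, 84 mm wide, 142 mm high, by the wall behind the hotplate; origin at its underside

How it is judged:
On the way, in this order (a step that is already met when the one before it is completed fails the run):
1. the thermostat knob is turned back to its end stop (off) (value of joint thermostat below 0.06 rad), for 0.2 s.
2. the wedge's thin end is under the middle of the hotplate's front edge (x of wedge_tip in the frame of hotplate above -0.07 m and y of wedge_tip in the frame of hotplate between -0.06 and 0.06 m), for 0.1 s.
3. both front feet are clear of the worktop, carried by the wedge (height (world z) of each of front_foot_left, front_foot_right above 0.0012 m and contact force between wedge and hotplate above 2 N), for 0.2 s.
At the end, for the whole second after the job is handed in: Knob within 0.06 rad of off; both front feet 1.2 to 6 mm up, rear feet on the worktop and within 20 mm of their place; the wedge, in from the front within 60 mm of the middle, carries the front (over 2 N) and the fingers grip it (over 15 N), not touching the hotplate; all at rest (all of step 3 and value of joint thermostat below 0.06 rad and height (world z) of each of front_foot_left, front_foot_right below 0.006 m and height (world z) of rear_feet below 0.002 m and contact force between the fingers and wedge above 15 N and contact force between each of the fingers, the arm and hotplate below 0.5 N and x of wedge_tip in the frame of hotplate above -0.06 m and y of wedge_tip in the frame of hotplate between -0.06 and 0.06 m and x of wedge_heel in the frame of hotplate below -0.1 m and distance of rear_feet from where it was at the start of the episode below 0.02 m and linear speed of each of hotplate, wedge below 0.01 m/s); the arm keeps its last pose, push and grip.
It fails at once if the hotplate is shoved more than 25 mm from its place (distance of rear_feet from where it was at the start of the episode above 0.025 m).
It fails at once if the hotplate's front is lifted far too high (a front foot over 10 mm) (height (world z) of any of front_foot_left, front_foot_right above 0.01 m).
It fails at once if the mill, canister or jar is disturbed (over 20 mm) (distance of any of salt_mill, canister, jar from where it was at the start of the episode above 0.02 m).
It also fails if it takes over 67 s, if anything falls off the work surface, if the arm or the gripper's body presses on something with over 40 N, if the wrist force passes 120 N, or if a joint passes its speed limit or range.

### The arm

A 6-joint arm with a two-finger parallel gripper is mounted at the origin on a cart in front of the work surface, level with it; the furniture and walls round the work are solid. World frame = base frame: x ahead of the robot, y to its left, z up, the work surface at z = 0. Lengths are in m, angles in rad, forces in N, time in s.
With the tool pointing down it reaches from about 0.35 to 0.975 m from the base axis. Payload 4.9 kg.
Tool frame: the origin (TCP) lies on the centre line of the jaws, within the pads' length; the fingertips stand manip.tip_reach ahead of it and the grasp point (between the pads) is the TCP (manip.tip_reach is the distance from the TCP to the fingertips, in m); z points along the fingers, y is the line along which they close (so a half turn about z gives the same grasp; the last joint's range is limited). The gripper opens to 85 mm and grips with 20 to 120 N. Pads are 22 mm wide; open, the fingers measure 114 mm over their backs; the gripper's body (76 mm by 85 mm) begins 54 mm behind the grasp point. The pads swing forward as they close: fully open they stand 13 mm farther back than shut.
Start: joints at [-1.245, 0.053, 1.613, -0, 1.476, -0.119], TCP at [0.269, -0.564, 0.25] pointing down, gripper open.
Joint ranges: [-3.01, 3.01], [-1.01, 2.22], [0.06, 2.58], [-1.02, 4.17], [0.09, 2.62], [-3.14, 3.14]. Speed limits (rad/s): [2.57, 2.57, 3.14, 3.14, 3.14, 3.14].

### API

Orientations are given as a unit quaternion [w, x, y, z].
In Python, from plant import manip gives the robot as it stands. The module is installed in compiled form; this text tells all that it offers.
- The arm moves only by the tool move_arm, never from a script. Its argument "rows" is a list of rows, each a list of 7 numbers: the shift along the tool's x, y, z in cm, then the turn, a rotation vector about the tool's x, y, z in degrees, then the opening, from -1 (shut) to 1 (fully open). In form: [[tx, ty, tz, ax, ay, az, jaw], ...]. A call has 1 to 20 rows; each row shifts and turns the commanded pose from where the row before left it, along the tool's axes as they then stand; what a row does not reach is not made up. A row lasts 1/12 s, in which the tool goes at most 41.7 mm and 7.16 degrees, less where a joint would pass 70% of its speed; a pose out of reach is approached as far as the arm can. A call is refused whole if a number of a shift passes 4.17 or a number of a turn 7.16, either way. A call with a gripper value outside its range is refused whole. The fingers move at their own pace and stop on an object; the grip force is fixed at half the most. Time passes only in rows, so rows that do not move let the fingers close. It gives the time, the measured TCP pose, the force, the opening and the grip force at its end, in the units of the state.
- manip.state(): the state, without advancing time (a new reading comes with each control period).
- manip.grab_frame(name): name is "scene" or "top"; returns a dict with "img" (384x512x3 uint8, blue, green, red), "mtx" (3x3 intrinsics, pixels), "R" (3x3) and "t" (3): a world point X has camera coordinates R X + t. Camera axes: x right, y down, z forward; pixel columns grow to the right and rows downward; lengths in m; the calibration is good to about 2 mm. A picture is of the moment at which its call begins. There is no depth.
- manip.job_done(): hands the job in; it is judged then, once.
The state is a dict: "time": time; "joint_pos": joint angles; "joint_vel": joint speeds; "joint_efforts": joint torques, N m; "tool_pos": TCP position; "tool_rot": TCP orientation; "contact_force": force on the tool from outside, world axes, zero at the start; "ft_torque": the same for the moment, N m; "gripper_width": opening from 0.0 (shut) to 1.0 (fully open); "grasp_force": force on a finger pad.
Only numpy, scipy, OpenCV 4.12 (cv2) and the standard library are available. Lean on these libraries where they do the work, as an engineer would, in place of code of your own. Each camera call takes 0.05 s, during which the arm holds its last target. There are 200 camera calls.

## Working session

There is one attempt and no reset: what is moved stays moved. The work goes in short steps, Python scripts to look and compute and a tool call to move; the robot and the scene stay as the last step left them, time stands still between calls to the robot, and variables do not carry over. Pictures are saved under pics/ and viewed, at most 10 in all, crops included, and the job is handed in when it is done.

Besides the shell and the picture viewer there is one more tool, called as name(argument=value, ...) on one line, values as JSON. move_arm: Moves the arm, as the interface text tells. Its arguments: {"type":"object","properties":{"rows":{"type":"array","items":{"type":"array","items":{"type":"number"}}}},"required":["rows"]}

```bash
mkdir -p pics
python3 - <<'E'
from plant import manip
import cv2,numpy as np
s=manip.state();print({k:np.round(v,3) for k,v in s.items()},manip.tip_reach)
for n in("scene","top"):
    f=manip.grab_frame(n);cv2.imwrite(f"pics/{n}0.png",f["img"]);np.savez(f"{n}0.npz",**f)
    print(n,f["mtx"].round(1).tolist(),f["R"].round(3).tolist(),f["t"].round(3),(-f["R"].T@f["t"]).round(3))
E
```

```text
{'time': np.float64(0.0), 'joint_pos': array([-1.245,  0.053,  1.614,  0.   ,  1.476, -0.119]), 'joint_vel': array([ 0.001, -0.002,  0.001, -0.001,  0.   ,  0.   ]), 'joint_efforts': array([-0.0000e+00, -3.9369e+01, -3.7017e+01, -0.0000e+00,  7.0000e-03,
       -0.0000e+00]), 'tool_pos': array([ 0.269, -0.564,  0.249]), 'tool_rot': array([-0.001,  0.975,  0.221, -0.   ]), 'contact_force': array([ 0.042, -0.422,  0.031]), 'ft_torque': array([ 0.01 , -0.004,  0.026]), 'grasp_force': np.float64(0.0), 'gripper_width': np.float64(1.002)} 0.019
scene [[483.8, 0.0, 248.9], [0.0, 483.8, 188.5], [0.0, 0.0, 1.0]] [[-0.638, -0.77, -0.005], [-0.374, 0.316, -0.872], [0.673, -0.555, -0.49]] [0.137 0.391 0.965] [-0.416  0.517  0.814]
top [[474.2, 0.0, 256.8], [0.0, 474.2, 185.9], [0.0, 0.0, 1.0]] [[-0.012, -1.0, 0.007], [-0.983, 0.01, -0.183], [0.183, -0.009, -0.983]] [-0.308  0.599  1.354] [ 0.337 -0.302  1.443]
```

View pics/scene0.png

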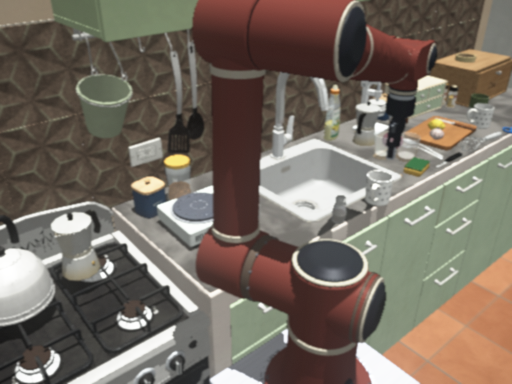

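View pics/top0.png

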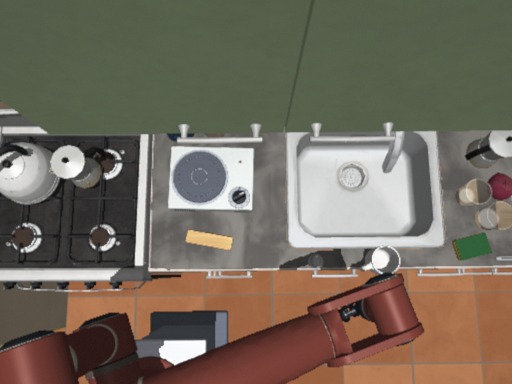

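The scene view shows the hotplate half hidden behind the arm. In the top view the hotplate spans px (170–254, 147–212), the knob is near (239,197) and the wedge near (209,240). I'll zoom in and measure these.

```bash
cat > h.py <<'E'
import cv2,numpy as np
from plant import manip
def ray(f,p):
    d=np.linalg.inv(f["mtx"])@np.array([p[0],p[1],1.]);d=f["R"].T@d
    return -f["R"].T@f["t"],d/np.linalg.norm(d)
def on(f,p,z):
    c,d=ray(f,p);return c+d*(z-c[2])/d[2]
def two(f,p,g,q):
    a,u=ray(f,p);b,v=ray(g,q)
    s=np.linalg.lstsq(np.c_[u,-v],b-a,rcond=None)[0]
    A,B=a+u*s[0],b+v*s[1];return (A+B)/2,np.linalg.norm(A-B)
def grab(n,tag):
    f=manip.grab_frame(n);cv2.imwrite(f"pics/{n}{tag}.png",f["img"]);np.savez(f"{n}{tag}.npz",**f);return f
E
python3 - <<'E'
from h import *
f=np.load("top0.npz");im=f["img"]
hsv=cv2.cvtColor(im,cv2.COLOR_BGR2HSV)
m=np.zeros(im.shape[:2],np.uint8);m[225:255,175:245]=255
w=cv2.inRange(hsv,(8,70,120),(30,255,255))&m
c=max(cv2.findContours(w,0,1)[0],key=cv2.contourArea)
print("wedge",cv2.minAreaRect(c),cv2.contourArea(c));b=cv2.boxPoints(cv2.minAreaRect(c))
for p in b: print(p.round(1),on(f,p,0.0).round(4),on(f,p,0.023).round(4))
m[:]=0;m[135:225,160:265]=255
w=cv2.inRange(hsv,(0,0,170),(180,50,255))&m
c=max(cv2.findContours(w,0,1)[0],key=cv2.contourArea);r=cv2.minAreaRect(cv2.convexHull(c));print("plate",r)
for p in cv2.boxPoints(r): print(p.round(1),on(f,p,0.061).round(4))
print("knob",on(f,(239,196.5),.098))
cv2.imwrite("pics/z0.png",cv2.resize(im[140:260,160:270],None,fx=5,fy=5,interpolation=cv2.INTER_CUBIC))
E
```

```text
wedge ((208.78517150878906, 239.46022033691406), (46.578433990478516, 13.583858489990234), 10.491477012634277) 572.5
[184.6 241.9] [ 0.4358 -0.0948  0.    ] [ 0.4342 -0.0981  0.023 ]
[187.1 228.5] [ 0.4761 -0.1016  0.    ] [ 0.4739 -0.1048  0.023 ]
[232.9 237. ] [ 0.4488 -0.2408  0.    ] [ 0.447  -0.2418  0.023 ]
[230.4 250.4] [ 0.4087 -0.2332  0.    ] [ 0.4076 -0.2343  0.023 ]
plate ((210.48045349121094, 177.8209686279297), (84.02379608154297, 62.45848846435547), 1.3639276027679443)
[167.7 208. ] [ 0.5311 -0.0524  0.061 ]
[169.2 145.6] [ 0.7205 -0.0526  0.061 ]
[253.2 147.6] [ 0.7118 -0.3052  0.061 ]
[251.7 210. ] [ 0.5225 -0.2988  0.061 ]
knob [ 0.55708882 -0.2627262   0.098     ]
```

View pics/z0.png

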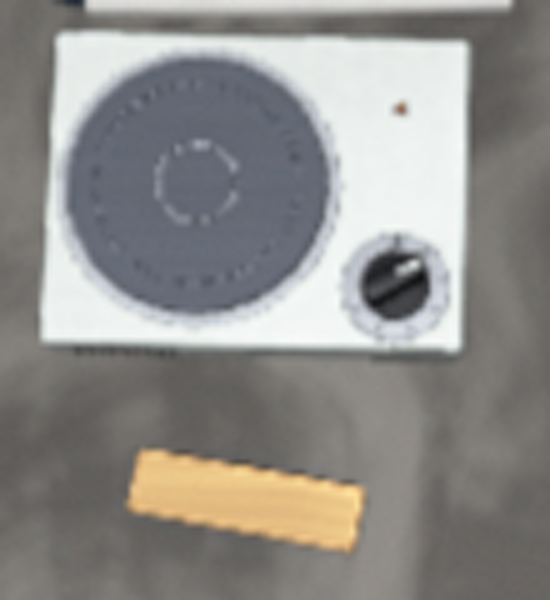

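The zoom shows the knob's stroke pointing back-right, about 60° clockwise, with the wedge lying roughly along y. The thick end isn't clear from above, so I'll move the arm to clear the scene view.

move_arm(rows=[[2.7,-0.3,0,0,0,0,1],[2.7,-0.3,0,0,0,0,1],[2.7,-0.3,0,0,0,0,1],[2.7,-0.3,0,0,0,0,1],[2.7,-0.3,0,0,0,0,1],[2.7,-0.3,0,0,0,0,1],[2.7,-0.3,0,0,0,0,1],[2.7,-0.3,0,0,0,0,1],[2.7,-0.3,0,0,0,0,1],[2.7,-0.3,0,0,0,0,1]])

```text
time: 0.93
tool_pos: [0.5006, -0.4198, 0.2496]
tool_rot: [-0.001, 0.975, 0.221, -0.0]
contact_force: [-0.1, 0.1, 0.3]
gripper_width: 0.998
grasp_force: 0.0
```

Run:
```python
from h import *
g=grab("scene",1);f=grab("top",1);print(manip.state()["joint_pos"].round(2))
a=cv2.resize(g["img"][150:270,130:270],None,fx=4,fy=4,interpolation=cv2.INTER_CUBIC)
cv2.imwrite("pics/z1.png",a)
```

```text
[-0.81  0.12  1.54  0.    1.48  0.31]
```

View pics/z1.png

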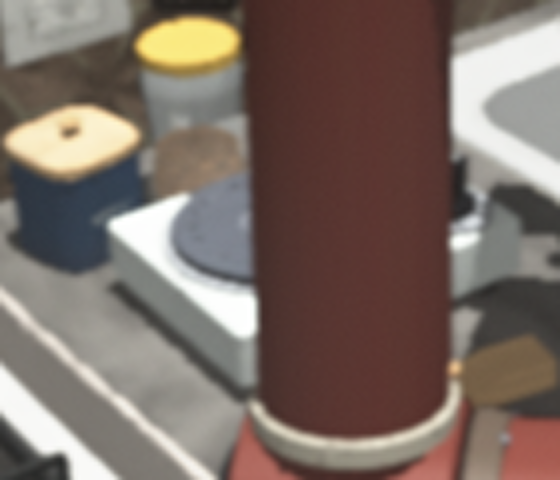

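The scene crop shows the upper arm still hiding the middle. Only the wedge's right end is visible, at crop (455–555, 335–405). Swinging left should clear the view.

move_arm(rows=[[1.1,-3.3,0,0,0,0,1],[1.1,-3.3,0,0,0,0,1],[1.1,-3.3,0,0,0,0,1],[1.1,-3.3,0,0,0,0,1],[1.1,-3.3,0,0,0,0,1],[1.1,-3.3,0,0,0,0,1],[1.1,-3.3,0,0,0,0,1],[1.1,-3.3,0,0,0,0,1],[1.1,-3.3,0,0,0,0,1],[1.1,-3.3,0,0,0,0,1],[1.1,-3.3,0,0,0,0,1],[1.1,-3.3,0,0,0,0,1]])

```text
time: 2.03
tool_pos: [0.4476, -0.0058, 0.25]
tool_rot: [0.0, 0.976, 0.22, -0.0]
contact_force: [0.7, -0.5, -0.5]
gripper_width: 1.001
grasp_force: 0.0
```

Run:
```python
from h import *
g=grab("scene",2);print(manip.state()["joint_pos"].round(2))
a=cv2.resize(g["img"][170:290,140:300],None,fx=5,fy=5,interpolation=cv2.INTER_CUBIC)
cv2.imwrite("pics/z2.png",a)
```

```text
[-0.17 -0.4   2.01  0.    1.53  0.95]
```

View pics/z2.png

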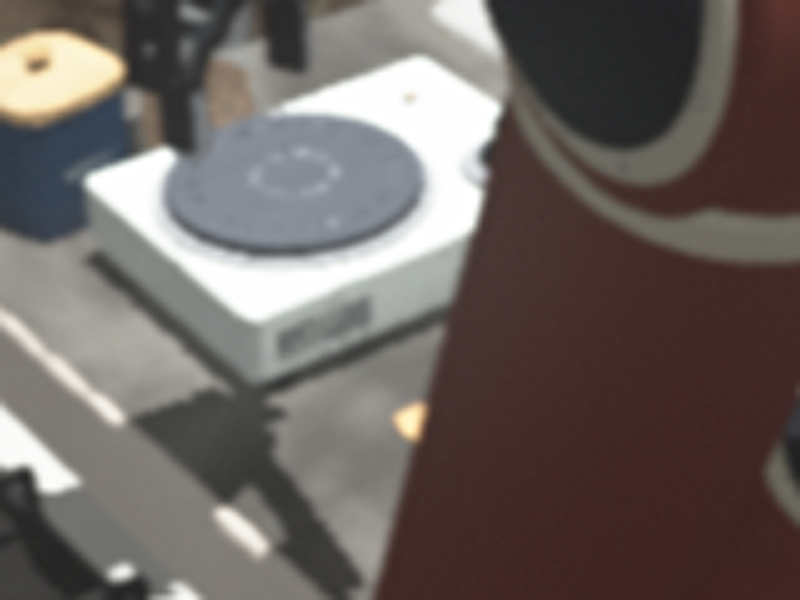

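The second crop shows only the wedge's left end, at crop (395–425, 400–440). Both ends have now been seen in the scene view, so I'll test each corner's height against the top view.

Run:
```python
from h import *
f=np.load("top0.npz")
def proj(g,X):
    q=g["mtx"]@(g["R"]@X+g["t"]);return q[:2]/q[2]
P=dict(Lf=(184.6,241.9),Lb=(187.1,228.5),Rb=(232.9,237),Rf=(230.4,250.4))
for n,(o,ks) in {"scene1":((130,150),("Rb","Rf")),"scene2":((140,170),("Lf","Lb"))}.items():
    g=np.load(n+".npz")
    for k in ks:
        for z in (0,.003,.023): print(n,k,z,proj(g,on(f,P[k],z)).round(1))
    hsv=cv2.cvtColor(g["img"],cv2.COLOR_BGR2HSV)
    m=cv2.inRange(hsv,(8,60,60),(30,255,255))
    m[:225]=0;m[262:]=0;m[:,:215]=0;m[:,275:]=0
    c=max(cv2.findContours(m,0,1)[0],key=cv2.contourArea)
    print(n,cv2.boundingRect(c),cv2.approxPolyDP(c,1.2,True)[:,0].tolist())
    x,y,w,h=cv2.boundingRect(c);print(g["img"][y-2:y+h+2,x+(8 if n=="scene1" else 2)].tolist())
```

```text
scene1 Rb 0 [261.2 239.3]
scene1 Rb 0.003 [261.3 238.4]
scene1 Rb 0.023 [261.9 232.9]
scene1 Rf 0 [268.5 246.6]
scene1 Rf 0.003 [268.5 245.8]
scene1 Rf 0.023 [269.1 240. ]
scene1 (241, 234, 29, 28) [[263, 234], [251, 236], [245, 240], [242, 239], [241, 249], [243, 244], [245, 249], [248, 251], [246, 261], [253, 261], [254, 255], [256, 257], [257, 254], [254, 252], [269, 245], [268, 239]]
[[75, 78, 81], [64, 67, 70], [59, 61, 64], [58, 60, 63], [59, 64, 69], [63, 76, 86], [71, 90, 108], [73, 98, 118], [73, 97, 119], [73, 97, 118], [71, 95, 117], [71, 95, 116], [69, 93, 114], [70, 95, 116], [71, 95, 115], [70, 95, 116], [72, 97, 118], [71, 96, 118], [69, 92, 113], [69, 86, 104], [76, 89, 105], [84, 96, 112], [92, 105, 121], [96, 109, 126], [100, 112, 130], [101, 115, 132], [103, 118, 135], [106, 121, 138], [106, 120, 139], [106, 121, 139], [107, 122, 140], [107, 124, 141]]
scene2 Lf 0 [223.6 261.6]
scene2 Lf 0.003 [223.7 260.7]
scene2 Lf 0.023 [224.7 254.6]
scene2 Lb 0 [216.8 253.7]
scene2 Lb 0.003 [216.9 252.8]
scene2 Lb 0.023 [217.9 246.8]
scene2 (219, 250, 7, 10) [[225, 250], [219, 252], [219, 255], [223, 259]]
[[120, 125, 128], [122, 128, 130], [129, 139, 147], [150, 179, 202], [179, 228, 247], [196, 242, 254], [200, 244, 255], [194, 242, 255], [171, 223, 246], [134, 167, 192], [113, 125, 135], [108, 114, 119], [102, 107, 113], [94, 99, 108]]
```

The right end's upper corners match z = 23 mm and the left end's match about 3 mm. So the heel is on the right and the thin end on the left. Now the knob.

Run:
```python
from h import *
f=np.load("top0.npz");im=f["img"];K=6
o=(222,182);c=cv2.resize(im[182:212,222:256],None,fx=K,fy=K,interpolation=cv2.INTER_CUBIC)
g=cv2.cvtColor(c,cv2.COLOR_BGR2GRAY)
d=(g<100).astype(np.uint8)
cn=max(cv2.findContours(d,0,1)[0],key=cv2.contourArea);(cx,cy),r=cv2.minEnclosingCircle(cn)
M=cv2.moments(cv2.convexHull(cn));px=lambda x,y:((x+.5)/K-.5+o[0],(y+.5)/K-.5+o[1])
print("knob blob",px(cx,cy),r/K,px(M["m10"]/M["m00"],M["m01"]/M["m00"]))
# bright stroke inside circle
mask=np.zeros_like(g);cv2.circle(mask,(int(cx),int(cy)),int(r*.85),255,-1)
s=((g>130)&(mask>0)).astype(np.uint8)
b=[k for k in cv2.findContours(s,0,1)[0] if cv2.contourArea(k)>15]
for k in b:
    m=cv2.moments(k);q=px(m["m10"]/m["m00"],m["m01"]/m["m00"]);print("stroke",q,cv2.minAreaRect(k),on(f,q,.105).round(4))
for z in(.075,.09,.105):print(z,on(f,px(cx,cy),z).round(4),on(f,px(M["m10"]/M["m00"],M["m01"]/M["m00"]),z).round(4))
s1=np.load("scene1.npz");h=cv2.cvtColor(s1["img"],cv2.COLOR_BGR2GRAY)
print(h[184:208,242:256])
for z in (.061,.075,.105):
    q=s1["mtx"]@(s1["R"]@np.array([.5600,-.2605,z])+s1["t"]);print(z,(q[:2]/q[2]).round(1))
cv2.imwrite("pics/z3.png",cv2.resize(c,None,fx=3,fy=3))
```

```text
knob blob (238.7801310221354, 196.45935440063477) 6.999443054199219 (238.64592997570134, 196.5111829025845)
stroke (241.09963269054177, 193.10158402203857) ((116.80001068115234, 69.10000610351562), (12.521980285644531, 25.491172790527344), 63.43495178222656) [ 0.5657 -0.269   0.105 ]
0.075 [ 0.561  -0.2614  0.075 ] [ 0.5608 -0.261   0.075 ]
0.09 [ 0.5585 -0.2619  0.09  ] [ 0.5584 -0.2615  0.09  ]
0.105 [ 0.5561 -0.2623  0.105 ] [ 0.5559 -0.2619  0.105 ]
[[ 84 141 185 208 221 230 235 238 240 240 240 239 239 237]
 [ 79 127 165 184 196 209 223 232 236 239 240 240 239 239]
 [ 79 121 152 165 173 185 200 215 227 233 237 239 240 240]
 [ 80 120 145 152 156 165 176 189 203 218 228 234 238 239]
 [ 84 123 137 132 134 145 157 167 179 194 208 221 230 236]
 [ 85 118 118  99 104 129 148 157 164 172 184 195 210 226]
 [ 68  83  78  67  86 125 147 154 157 161 167 174 188 204]
 [ 54  52  48  53  84 125 147 155 156 158 160 166 172 182]
 [ 53  46  40  49  84 124 147 153 155 158 159 160 163 164]
 [ 53  44  38  49  83 124 148 154 156 156 156 157 156 156]
 [ 51  43  37  50  84 125 147 154 154 154 153 150 145 144]
 [ 52  42  39  51  91 131 149 153 152 150 145 134 120 121]
 [ 51  41  37  55 101 144 162 160 151 144 131 108  88  83]
 [ 51  42  38  53  96 140 165 169 160 138 109  81  65  62]
 [ 52  42  38  45  67 101 141 172 176 143  96  66  61  58]
 [ 52  44  40  43  48  65 108 163 179 146  96  68  62  59]
 [ 52  45  43  45  45  52  91 140 151 123  93  82  76  67]
 [ 53  48  45  45  45  50  88 132 135 108  93  96  98  87]
 [ 53  47  46  43  44  60  98 137 135 107  96 103 111 107]
 [ 52  46  45  52  73 111 140 148 129 102  95 106 115 117]
 [ 57  59  71 102 142 179 198 185 145 106  98 109 119 121]
 [ 79 101 123 160 195 215 218 198 153 113 103 114 120 122]
 [104 147 164 180 199 208 200 172 134 110 111 119 123 125]
 [109 154 175 178 181 187 184 158 125 116 121 125 125 126]]
0.061 [242.1 203.8]
0.075 [242.  199.8]
0.105 [241.9 191.1]
```

View pics/z3.png

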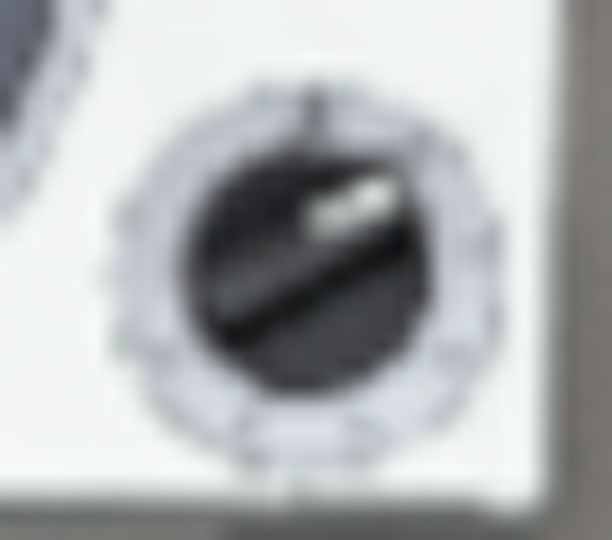

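The crop shows the bar from lower left (225,340) to upper right (410,240). That puts the bar yaw near −62°, the knob near 1.04 rad, and its axis near (0.5605, −0.2605). The text's geometry gives the same position, and the bar top in the scene view sits at row ~190 against 191 predicted. I'll go above it.

move_arm(rows=[[-0.09,3.48,0,0,0,0,0],[-0.09,3.48,0,0,0,0,0],[-0.09,3.48,0,0,0,0,0],[-0.09,3.48,0,0,0,0,0],[-0.09,3.48,0,0,0,0,0],[-0.09,3.48,0,0,0,0,0],[-0.09,3.48,0,0,0,0,0],[-0.09,3.48,0,0,0,0,0],[0,0,0,0,0,7,0],[0,0,0,0,0,7,0],[0,0,0,0,0,7,0],[0,0,0,0,0,7,0],[0,0,0,0,0,7,0],[0,0,0,0,0,7,0],[0,0,0,0,0,7,0],[0,0,0,0,0,7,0],[0,0,0,0,0,7,0],[0,0,0,0,0,7,0],[0,0,0,0,0,7,0],[0,0,0,0,0,7,0]])

```text
time: 3.75
tool_pos: [0.561, -0.2619, 0.2497]
tool_rot: [0.0, 0.871, -0.492, -0.001]
contact_force: [-0.3, 0.7, -0.0]
gripper_width: 0.502
grasp_force: 0.0
```

```bash
cat >> h.py <<'E'
def pose():
    s=manip.state();w,x,y,z=s["tool_rot"]
    from scipy.spatial.transform import Rotation as T
    R=T.from_quat([x,y,z,w]).as_matrix();return s["tool_pos"],R,np.degrees(np.arctan2(R[1,0],R[0,0]))
def to(X,yaw):
    p,R,a=pose();print("pos",p.round(4),"yaw",a.round(2),"tilt",(R[:,2]).round(3),"shift cm",(R.T@(np.array(X)-p)*100).round(2),"turn tool z",round((a-yaw+180)%360-180,2),"q",manip.state()["joint_pos"].round(2),"F",manip.state()["contact_force"].round(2))
E
python3 -c "
from h import *
to((.5605,-.2605,.098),-62)"
```

```text
pos [ 0.561  -0.2619  0.2497] yaw -58.9 tilt [-0.001  0.    -1.   ] shift cm [-0.13 -0.04 15.17] turn tool z 3.1 q [-0.56  0.04  1.63 -0.    1.48  2.04] F [-0.27  0.68 -0.03]
```

move_arm(rows=[[-0.13,0,2.5,0,0,3,0],[0,0,2.5,0,0,0,0],[0,0,2.5,0,0,0,0],[0,0,2.5,0,0,0,0],[0,0,2.0,0,0,0,0],[0,0,1.5,0,0,0,0],[0,0,1.0,0,0,0,0],[0,0,0.6,0,0,0,0],[0,0,0,0,0,0,0],[0,0,0,0,0,0,-1],[0,0,0,0,0,0,-1],[0,0,0,0,0,0,-1],[0,0,0,0,0,0,-1],[0,0,0,0,0,0,-1],[0,0,0,0,0,0,-1]])

```text
time: 5.0
tool_pos: [0.5604, -0.2614, 0.1011]
tool_rot: [0.002, 0.859, -0.511, -0.0]
contact_force: [-6.5, -3.1, 3.4]
gripper_width: 0.149
grasp_force: 59.8
```

Gripped at about 13 mm. The lateral load says the knob is slightly further along tool +y, so I'll ease that way and turn anticlockwise.

move_arm(rows=[[0,0.1,0,0,0,0,-1],[0,0,0,0,0,-3,-1],[0,0,0,0,0,-5,-1],[0,0,0,0,0,-5,-1],[0,0,0,0,0,-5,-1],[0,0,0,0,0,-5,-1],[0,0,0,0,0,-5,-1],[0,0,0,0,0,-5,-1],[0,0,0,0,0,-5,-1]])

```text
time: 5.75
tool_pos: [0.5606, -0.261, 0.1012]
tool_rot: [0.001, 0.979, -0.202, 0.001]
contact_force: [-3.2, -0.8, 3.6]
gripper_width: 0.15
grasp_force: 59.7
```

```bash
python3 -c "
from h import *
to((.5605,-.2605,.098),-1.9);print(manip.state()['ft_torque'])"
```

```text
pos [ 0.5606 -0.261   0.1012] yaw -23.28 tilt [ 0.001 -0.001 -1.   ] shift cm [-0.03 -0.04  0.32] turn tool z -21.38 q [-0.56  0.17  1.75 -0.    1.22  1.42] F [-3.24 -0.84  3.57]
[ 0.12227223  0.3679003  -0.07276488]
```

move_arm(rows=[[0,0,0,0,0,-5,-1],[0,0,0,0,0,-5,-1],[0,0,0,0,0,-5,-1],[0,0,0,0,0,-4,-1],[0,0,0,0,0,-2,-1],[0,0,0,0,0,-1.5,-1],[0,0,0,0,0,-1,-1],[0,0,0,0,0,0,-1],[0,0,0,0,0,0,-1]])

```text
time: 6.5
tool_pos: [0.5606, -0.2607, 0.1011]
tool_rot: [0.0, 1.0, -0.001, 0.001]
contact_force: [-4.0, 1.0, 6.5]
gripper_width: 0.147
grasp_force: 60.8
```

```bash
python3 -c "
from h import *
to((.5605,-.2605,.098),-1.9);print(manip.state()['ft_torque'])"
```

```text
pos [ 0.5606 -0.2607  0.1011] yaw -0.13 tilt [ 0.001 -0.    -1.   ] shift cm [-0.02 -0.02  0.31] turn tool z 1.77 q [-0.56  0.17  1.75  0.    1.22  1.02] F [-4.04  1.02  6.54]
[ 0.2750782   0.67674102 -0.74308048]
```

The wrist torque has jumped to 0.74 N m, so the knob is at its end stop. I'll release it and lift clear.

move_arm(rows=[[0,0,0,0,0,0,-1],[0,0,0,0,0,0,0],[0,0,0,0,0,0,0],[0,0,0,0,0,0,0],[0,0,0,0,0,0,0],[0,0,-1,0,0,0,0],[0,0,-2.5,0,0,0,0.5],[0,0,-2.5,0,0,0,0.5],[0,0,-2.5,0,0,0,0.5],[0,0,-2.5,0,0,0,0.5],[-3,0,0,0,0,-7,0.5],[-3,0,0,0,0,-7,0.5],[-3,0,0,0,0,-7,0.5],[0,0,0,0,0,-7,0.5],[0,0,0,0,0,-7,0.5],[0,0,0,0,0,-7,0.5],[0,0,0,0,0,-7,0.5],[0,0,0,0,0,-7,0.5],[0,0,0,0,0,-7,0.5],[0,0,0,0,0,-7,0.5]])

```text
time: 8.17
tool_pos: [0.4715, -0.2714, 0.2101]
tool_rot: [0.0, 0.817, 0.576, 0.0]
contact_force: [-0.1, -0.3, -0.8]
gripper_width: 0.75
grasp_force: 0.0
```

Run:
```python
from h import *
to((.4324,-.2167,.025),79)
f=grab("top",3);a=f["img"][135:262,155:270]
cv2.imwrite("pics/z4.png",cv2.resize(a,None,fx=4.5,fy=4.5,interpolation=cv2.INTER_CUBIC))
```

```text
pos [ 0.4715 -0.2714  0.2101] yaw 70.34 tilt [ 0.001 -0.001 -1.   ] shift cm [ 3.84 -5.53 18.51] turn tool z -8.66 q [-0.66 -0.11  1.84  0.    1.41 -0.32] F [-0.13 -0.32 -0.77]
```

View pics/z4.png

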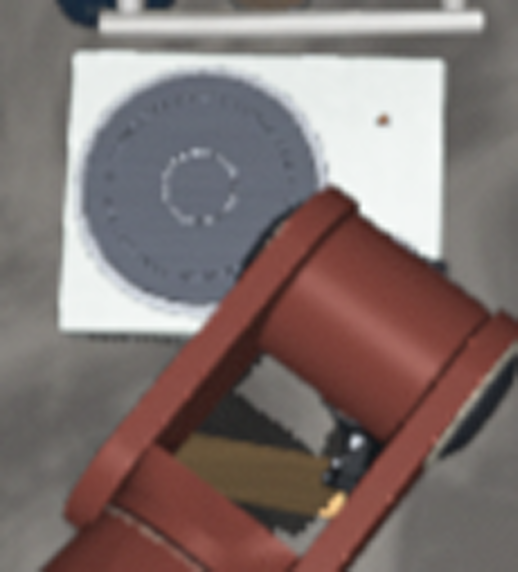

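The top view shows the hotplate unmoved; the knob is hidden by the wrist. Next I move over the wedge heel.

move_arm(rows=[[0,0,0,0,0,-4.4,0.5],[0,0,0,0,0,-4.3,0.5],[2.3,-2.45,0,0,0,0,0.5],[2.3,-2.45,0,0,0,0,0.5],[0,0,3,0,0,0,0.5],[0,0,3,0,0,0,0.5],[0,0,3,0,0,0,0.5],[0,0,3,0,0,0,0.5],[0,0,2,0,0,0,0.5],[0,0,1,0,0,0,0.5],[0,0,0,0,0,0,0.5],[0,0,0,0,0,0,0.5]])

```text
time: 9.22
tool_pos: [0.4327, -0.2169, 0.06]
tool_rot: [0.0, 0.774, 0.634, 0.0]
contact_force: [-0.2, 0.6, 0.6]
gripper_width: 0.747
grasp_force: 0.0
```

Run:
```python
from h import *
to((.4324,-.2167,.024),79)
g=grab("scene",4);a=g["img"][190:280,205:305]
cv2.imwrite("pics/z5.png",cv2.resize(a,None,fx=6,fy=6,interpolation=cv2.INTER_CUBIC))
```

```text
pos [ 0.4327 -0.2169  0.06  ] yaw 78.63 tilt [ 0. -0. -1.] shift cm [ 0.01 -0.04  3.6 ] turn tool z -0.37 q [-0.62 -0.08  2.09 -0.    1.14 -0.42] F [-0.22  0.65  0.64]
```

View pics/z5.png

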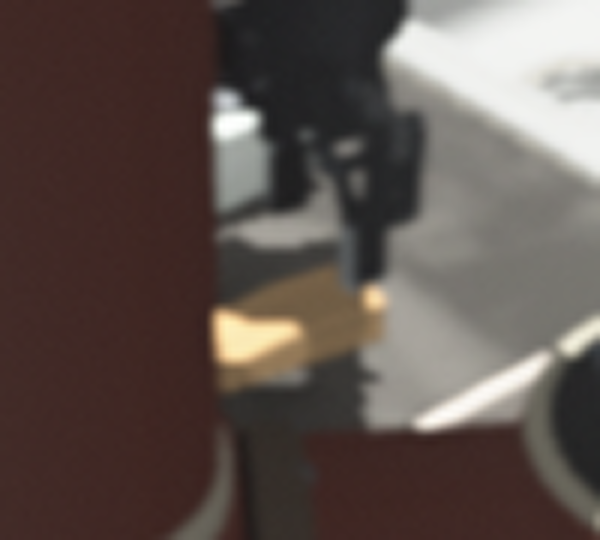

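The near finger stands just in front of the heel at crop (365,280), consistent with straddling it. I'll descend and close.

move_arm(rows=[[0,0,1.2,0,0,0,0.5],[0,0,1.2,0,0,0,0.5],[0,0,0.7,0,0,0,0.5],[0,0,0.5,0,0,0,0.5],[0,0,0,0,0,0,0.5],[0,0,0,0,0,0,-1],[0,0,0,0,0,0,-1],[0,0,0,0,0,0,-1],[0,0,0,0,0,0,-1],[0,0,0,0,0,0,-1],[0,0,0,0,0,0,-1]])

```text
time: 10.18
tool_pos: [0.4328, -0.217, 0.0239]
tool_rot: [0.001, 0.773, 0.634, 0.0]
contact_force: [0.8, 0.3, 1.6]
gripper_width: 0.428
grasp_force: 60.1
```

```bash
python3 -c "
from h import *
to((.385,-.1693,.035),-1.9)"
```

```text
pos [ 0.4328 -0.217   0.0239] yaw 78.68 tilt [ 0.001 -0.001 -1.   ] shift cm [ 3.73 -5.62 -1.12] turn tool z 80.58 q [-0.62 -0.02  2.1   0.    1.06 -0.42] F [0.81 0.3  1.58]
```

move_arm(rows=[[0,0,-0.5,0,0,0,-1],[0,0,-1,0,0,0,-1],[1.24,-1.87,0,0,0,0,-1],[1.24,-1.87,0,0,0,0,-1],[1.24,-1.87,0,0,0,0,-1],[0,0,0,0,0,6.2,-1],[0,0,0,0,0,6.2,-1],[0,0,0,0,0,6.2,-1],[0,0,0,0,0,6.2,-1],[0,0,0,0,0,6.2,-1],[0,0,0,0,0,6.2,-1],[0,0,0,0,0,6.2,-1],[0,0,0,0,0,6.2,-1],[0,0,0,0,0,6.2,-1],[0,0,0,0,0,6.2,-1],[0,0,0,0,0,6.2,-1],[0,0,0,0,0,6.2,-1],[0,0,0,0,0,6.2,-1],[0,0,0,0,0,0,-1]])

```text
time: 11.77
tool_pos: [0.3846, -0.1691, 0.0388]
tool_rot: [0.0, 1.0, -0.018, 0.0]
contact_force: [-0.1, -0.0, -1.2]
gripper_width: 0.428
grasp_force: 60.1
```

Run:
```python
from h import *
to((.385,-.1693,.024),-1.9)
f=grab("top",5);g=grab("scene",5)
a=cv2.resize(f["img"][135:265,160:270],None,fx=4,fy=4,interpolation=cv2.INTER_CUBIC)
b=cv2.resize(g["img"][180:310,160:250],None,fx=4,fy=4,interpolation=cv2.INTER_CUBIC)
cv2.imwrite("pics/z6.png",np.hstack([a,b]))
hsv=cv2.cvtColor(f["img"],cv2.COLOR_BGR2HSV);w=cv2.inRange(hsv,(8,70,50),(30,255,255));w[:213]=0;w[265:]=0;w[:,:160]=0;w[:,270:]=0
for c in cv2.findContours(w,0,1)[0]:
    if cv2.contourArea(c)>20:print(cv2.boundingRect(c),cv2.approxPolyDP(c,1.2,True)[:,0].tolist())
```

```text
pos [ 0.3846 -0.1691  0.0388] yaw -2.01 tilt [ 0. -0. -1.] shift cm [0.04 0.02 1.48] turn tool z -0.11 q [-0.59 -0.22  2.24  0.    1.11  1.01] F [-0.11 -0.01 -1.24]
(202, 218, 15, 28) [[204, 218], [202, 237], [215, 245], [216, 219]]
```

View pics/z6.png

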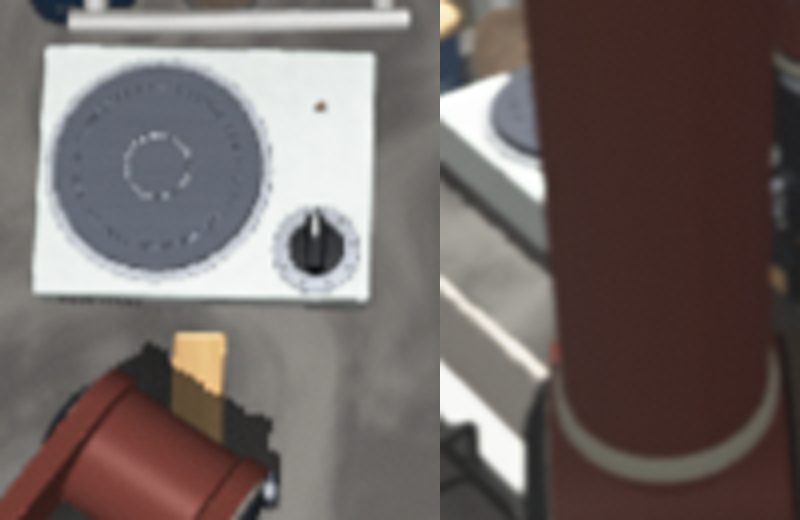

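The knob stroke now points at the long mark. The wedge tip is at top px about (210,218), just short of the front edge. I'll recheck both positions numerically.

```bash
cat >> h.py <<'E'
def hot(f):
    hsv=cv2.cvtColor(f["img"],cv2.COLOR_BGR2HSV)
    w=cv2.inRange(hsv,(0,0,170),(180,50,255));m=np.zeros_like(w);m[142:225,160:265]=255;w&=m
    c=max(cv2.findContours(w,0,1)[0],key=cv2.contourArea);r=cv2.minAreaRect(cv2.convexHull(c))
    return np.mean([on(f,p,.061) for p in cv2.boxPoints(r)],0).round(4),r
E
python3 - <<'E'
from h import *
f=np.load("top5.npz");print(hot(np.load("top0.npz")),hot(f))
for p in((203.7,217.6),(216.3,218.3),(210,218)):print(on(f,p,.018).round(4))
im=f["img"];print(im[214:222,210,2],im[222,199:222,2])
E
```

```text
(array([ 0.6215, -0.1772,  0.061 ]), ((210.48045349121094, 177.8209686279297), (84.02379608154297, 62.45848846435547), 1.3639276027679443)) (array([ 0.6216, -0.1772,  0.061 ]), ((210.4720916748047, 177.7549285888672), (84.06813049316406, 62.31794738769531), 1.2730300426483154))
[ 0.5068 -0.1536  0.018 ]
[ 0.5043 -0.1916  0.018 ]
[ 0.5054 -0.1726  0.018 ]
[109 109 104 116 214 238 233 232] [ 41  64  70  97 157 208 223 226 226 227 231 233 234 230 228 229 233 170
 116 113 116 117 123]
```

move_arm(rows=[[0,0,0.7,0,0,0,-1],[0,0,0.5,0,0,0,-1],[0,0,0.25,0,0,0,-1],[0,0,0,0,0,0,-1],[0,0,0,0,0,0,-1]])

```text
time: 12.28
tool_pos: [0.3846, -0.1691, 0.0239]
tool_rot: [-0.0, 1.0, -0.016, -0.0]
contact_force: [-1.5, 0.7, 3.9]
gripper_width: 0.431
grasp_force: 60.7
```

move_arm(rows=[[1,0,0,0,0,0,-1],[1,0,0,0,0,0,-1],[1,0,0,0,0,0,-1],[1,0,0,0,0,0,-1],[1,0,0,0,0,0,-1],[0.6,0,0,0,0,0,-1],[0.4,0,0,0,0,0,-1],[0,0,0,0,0,0,-1],[0,0,0,0,0,0,-1]])

```text
time: 13.03
tool_pos: [0.4454, -0.1712, 0.0239]
tool_rot: [0.0, 1.0, -0.017, 0.001]
contact_force: [1.7, 0.8, 2.8]
gripper_width: 0.432
grasp_force: 60.4
```

move_arm(rows=[[0.3,0,0,0,0,0,-1],[0.3,0,0,0,0,0,-1],[0.2,0,0,0,0,0,-1],[0.2,0,0,0,0,0,-1],[0.1,0,0,0,0,0,-1],[0,0,0,0,0,0,-1],[0,0,0,0,0,0,-1]])

```text
time: 13.62
tool_pos: [0.4553, -0.1715, 0.0239]
tool_rot: [-0.0, 1.0, -0.017, -0.0]
contact_force: [-1.7, 0.8, 6.4]
gripper_width: 0.428
grasp_force: 60.7
```

move_arm(rows=[[0.2,0,0,0,0,0,-1],[0.2,0,0,0,0,0,-1],[0.2,0,0,0,0,0,-1],[0.1,0,0,0,0,0,-1],[0,0,0,0,0,0,-1],[0,0,0,0,0,0,-1]])

```text
time: 14.12
tool_pos: [0.4592, -0.1713, 0.0238]
tool_rot: [-0.001, 1.0, -0.016, -0.005]
contact_force: [-15.5, 1.3, 17.6]
gripper_width: 0.429
grasp_force: 61.8
```

Run:
```python
from h import *
f=grab("top",6);print(hot(f));to((.4592,-.1713,.0238),-1.9)
```

```text
(array([ 0.6217, -0.1773,  0.061 ]), ((210.4834442138672, 177.7440643310547), (84.09034729003906, 62.34016418457031), 1.2730300426483154))
pos [ 0.4592 -0.1713  0.0238] yaw -1.84 tilt [-0.01   0.002 -1.   ] shift cm [ 0.  0. -0.] turn tool z 0.06 q [-0.51  0.    2.08 -0.    1.07  1.1 ] F [-16.18   0.98  17.64]
```

move_arm(rows=[[0.2,0,0,0,0,0,-1],[0.2,0,0,0,0,0,-1],[0.2,0,0,0,0,0,-1],[0,0,0,0,0,0,-1],[0,0,0,0,0,0,-1],[0,0,0,0,0,0,-1]])

```text
time: 14.67
tool_pos: [0.4649, -0.1715, 0.0238]
tool_rot: [-0.001, 1.0, -0.016, -0.005]
contact_force: [-17.1, 0.5, 18.3]
gripper_width: 0.429
grasp_force: 61.9
```

Run:
```python
from h import *
f=grab("top",7);print(hot(f));to((.4592,-.1713,.0238),-1.9)
```

```text
(array([ 0.6219, -0.1772,  0.061 ]), ((210.46298217773438, 177.66583251953125), (84.09034729003906, 62.40681457519531), 1.2730300426483154))
pos [ 0.4649 -0.1715  0.0238] yaw -1.87 tilt [-0.01   0.002 -1.   ] shift cm [-0.57 -0.    0.01] turn tool z 0.03 q [-0.5   0.01  2.06 -0.    1.07  1.1 ] F [-17.59   0.84  18.81]
```

move_arm(rows=[[0.2,0,0,0,0,0,-1],[0.2,0,0,0,0,0,-1],[0.2,0,0,0,0,0,-1],[0.2,0,0,0,0,0,-1],[0.2,0,0,0,0,0,-1],[0,0,0,0,0,0,-1],[0,0,0,0,0,0,-1],[0,0,0,0,0,0,-1],[0,0,0,0,0,0,-1],[0,0,0,0,0,0,-1]])

```text
time: 15.55
tool_pos: [0.4749, -0.1719, 0.0238]
tool_rot: [-0.001, 1.0, -0.016, -0.005]
contact_force: [-16.6, -0.2, 18.4]
gripper_width: 0.433
grasp_force: 61.8
```

Run:
```python
from h import *
f=grab("top",8);g=grab("scene",8);print(hot(f));to((.4592,-.1713,.0238),-1.9)
# rise seen by both cameras: subpixel image shift of hotplate front vs back
def sh(n,a,b,box):
    x,y,w,h=box
    A,B=[cv2.cvtColor(np.load(f"{n}{k}.npz")["img"],cv2.COLOR_BGR2GRAY)[y:y+h,x:x+w].astype(np.float32) for k in(a,b)]
    return np.round(cv2.phaseCorrelate(A,B,cv2.createHanningWindow((w,h),cv2.CV_32F))[0],2)
def pred(n,X,dX):
    k=np.load(n+"0.npz");q=[k["mtx"]@(k["R"]@p+k["t"]) for p in(X,X+dX)];return np.round(q[1][:2]/q[1][2]-q[0][:2]/q[0][2],2)
print("top front-left (plate edge)",sh("top",5,8,(165,195,36,22)),"knob",sh("top",5,8,(226,184,26,26)),"back",sh("top",5,8,(165,142,36,14)))
print("pred knob per 3mm foot rise",pred("top",np.array([.5605,-.2605,.09]),np.array([.09*.02,0,.02*.133])))
a=cv2.resize(g["img"][180:270,140:290],None,fx=4,fy=4,interpolation=cv2.INTER_CUBIC);cv2.imwrite("pics/z7.png",a)
```

```text
(array([ 0.6228, -0.1771,  0.061 ]), ((210.4463348388672, 177.36241149902344), (84.1146469116211, 62.23393249511719), 1.301952600479126))
pos [ 0.4749 -0.1719  0.0238] yaw -1.88 tilt [-0.01   0.002 -1.   ] shift cm [-1.57 -0.01  0.02] turn tool z 0.02 q [-0.49  0.04  2.04 -0.    1.07  1.11] F [-16.29   2.04  18.14]
top front-left (plate edge) [ 0.58 -1.2 ] knob [ 0.47 -0.15] back [-0.    0.15]
pred knob per 3mm foot rise [-0.03 -0.77]
```

View pics/z7.png

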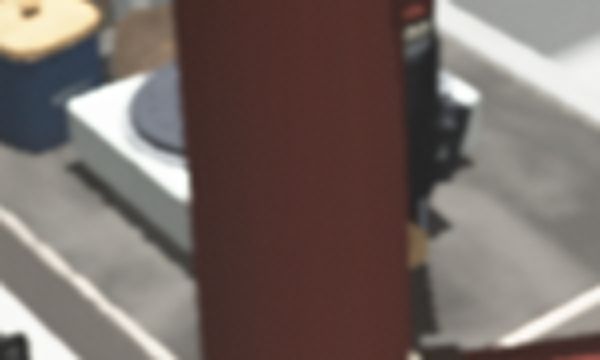

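The wedge is 68 mm in, which works out to about 3.2 mm of foot lift. In the top view the hotplate's centre moved back by half of what the tip alone would shift the front, with no real slide. The fingers end about 40 mm short of the hotplate. The knob is off and the grip reads 62 N, so I'll hand in.

```bash
python3 -c "
from plant import manip
print(manip.job_done())"
```

```text
the job is handed in; nothing more can be done
None
```

I turned the thermostat knob back to its off stop and pushed the wedge about 68 mm under the middle of the front edge. By the wedge's geometry that lifts the front feet about 3 mm (not measured directly). The hotplate hardly moved, the wedge is still gripped at about 62 N, and the job is handed in; no verdict was returned.

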